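# Fit the splined drive hubs and lock the keeper bar

## Task

Get the garage drive gearbox ready: free the lock bolt, slide the keeper bar fully open, and fit every coloured hub lying on the bench fully home on the splined stub with the collar of its own colour, turning it until the splines line up. Then slide the keeper bar fully shut over the hubs and push the lock bolt home again; leave the tins, tools and other things on the bench where they are.

Things in the scene. Friction and masses are not known exactly. Their poses are not given: they have to be found in the camera images.
- bolt_tab (a point): Upright orange tab of the lock bolt, 12 (x) x 24 (y) x 38 mm tall; point 16 mm below its top, 22 mm above the keeper bar's top face. The bolt is an 11 mm brass rod along x on top of the bar (rod's top 12 mm above the bar; the tab's y faces stand clear of it, free down to the bar). Site axes are the gearbox's: x along the row of stubs to the green strike block, y the way the bar opens, z up.
- bolt (a joint): Lock bolt, m: 0 locked (rod fully in the slot of the green strike block), grows to 0.036 as the tab slides along gearbox -x. Clear of the strike above 0.020. Needs about 2 N, stays where left. While it is in the strike the bar cannot move; the rod enters the slot only with the bar within about 2 mm of shut.
- bar_handle (a point): Black upright grip on the keeper bar, 50 (x) x 14 (y) x 40 mm tall; point at its centre, 20 mm above the bar's top. The steel bar, 300 x 36 x 10 mm, lies along x above the stubs, underside 108 mm over the table, on end rails. Axes as the gearbox (x along the row, y the way it opens). It is 45 mm to -x of the bar's middle; the locked bolt tab is 157 mm to its +x.
- bar (a joint): Keeper bar, m: 0 shut (straight above the stubs), 0.10 fully open (slid along +y of the gearbox, clear of the stubs). It needs about 3 N, stays where left, and has firm stops at both ends.
- red_seat (a point): Splined stub with a red collar (60 mm across), near (-x) end of the row of three, 85 mm apart. Point: on its axis on the collar's top face, where the hub's underside rests, 56 mm above the table. The stub stands 39 mm above it: two crossed splines 28 mm long, 9 mm wide, along this point's x and y, tops rounded 4.5 mm. At any angle about z; turns against 0.4 N m of drag, about 1.6 rad range.
- red_hub (a point): Red splined drive hub, about 180 g, square body 40 x 40 mm, 36 mm tall, upright on the bench; point at its centre, 18 mm above its underside; z up its bore, x and y square to its sides. Bore right through: two crossed slots along x and y, 30 mm long, 12 mm wide, so it fits at any of four quarter turns with 1.5 mm play. May be absent (its stub then stays empty).
- blue_seat (a point): Splined stub with a blue collar (60 mm across), middle of the row of three, 85 mm apart. Point: on its axis on the collar's top face, where the hub's underside rests, 56 mm above the table. The stub stands 39 mm above it: two crossed splines 28 mm long, 9 mm wide, along this point's x and y, tops rounded 4.5 mm. At any angle about z; turns against 0.4 N m of drag, about 1.6 rad range.
- blue_hub (a point): Blue splined drive hub, about 180 g, square body 40 x 40 mm, 36 mm tall, upright on the bench; point at its centre, 18 mm above its underside; z up its bore, x and y square to its sides. Bore right through: two crossed slots along x and y, 30 mm long, 12 mm wide, so it fits at any of four quarter turns with 1.5 mm play. May be absent (its stub then stays empty).
- yellow_seat (a point): Splined stub with a yellow collar (60 mm across), far (+x) end of the row of three, 85 mm apart. Point: on its axis on the collar's top face, where the hub's underside rests, 56 mm above the table. The stub stands 39 mm above it: two crossed splines 28 mm long, 9 mm wide, along this point's x and y, tops rounded 4.5 mm. At any angle about z; turns against 0.4 N m of drag, about 1.6 rad range.
- yellow_hub (a point): Yellow splined drive hub, about 180 g, square body 40 x 40 mm, 36 mm tall, upright on the bench; point at its centre, 18 mm above its underside; z up its bore, x and y square to its sides. Bore right through: two crossed slots along x and y, 30 mm long, 12 mm wide, so it fits at any of four quarter turns with 1.5 mm play. May be absent (its stub then stays empty).
- tin: Blue-labelled paint tin, 100 mm across, 120 mm tall; origin at the underside of its body. To be left alone.
- jar: Glass jar, 60 mm across, 80 mm tall; origin at the underside of its body. To be left alone.
- brush: Paint brush lying flat; origin at the underside of its body. To be left alone.
- driver: Screwdriver lying flat; origin at the underside of its body. To be left alone.
- wrench: Wrench lying flat; origin at the underside of its body. To be left alone.
- tape: Roll of tape lying flat, a ring 90 mm across, 24 mm tall; origin at the underside of its body. To be left alone.
- tin2: Small paint tin, 84 mm across, 100 mm tall; origin at the underside of its body. To be left alone.

How it is judged:
By the outcome, as a careful person would: the job done as asked, in the order asked, and still so for the second after the job is handed in, with the robot touching nothing.
Of hub_red, hub_blue, hub_yellow only 2 to 3 are there at a start; the rules pass over those that are not, and their reading is None.
At some moment in a run one of hub_red, hub_blue, hub_yellow may be knocked a few centimetres aside while the robot is not near it.
It also fails if it takes over 208 s, if anything falls off the work surface, if the arm or the gripper's body presses on something with over 40 N, if the wrist force passes 120 N, or if a joint passes its speed limit or range.

## Robot

A 6-joint arm with a two-finger parallel gripper is mounted at the origin on the work surface. World frame = base frame: x ahead of the robot, y to its left, z up, the work surface at z = 0. Lengths are in m, angles in rad, forces in N, time in s.
With the tool pointing down it reaches from about 0.225 to 0.725 m from the base axis. Payload 3.1 kg.
Tool frame: the origin (TCP) lies between the finger pads; the fingertips stand 8 mm ahead of it and the grasp point (between the pads) lies 11 mm behind it; z points along the fingers, x is the direction in which the jaws open and shut, and the axes are right-handed (so a half turn about z gives the same grasp; the last joint's range is limited). The gripper opens to 85 mm and grips with 20 to 120 N. Pads are 22 mm wide; open, the fingers measure 114 mm over their backs; the gripper's body (76 mm by 85 mm) begins 54 mm behind the grasp point. The pads swing forward as they close: fully open they stand 13 mm farther back than shut.
Start: joints at [-1.237, 0.048, 0.099, 1.622, 0, 1.443], TCP at [0.234, -0.47, 0.239] pointing down, gripper open.
Joint ranges: [-2.91, 2.91], [-0.99, 1.94], [-1.21, 1.42], [-2.12, 2.29], [-1.49, 1.47], [-3.14, 3.14]. Speed limits (rad/s): [2.79, 2.79, 3.14, 3.14, 3.14, 3.14].

## Interface

Orientations are given as a unit quaternion [x, y, z, w].
In Python, from station import * gives the robot as it stands. The module is installed in compiled form; this text tells all that it offers.
- The arm moves only by the tool jog_arm, never from a script. Its argument "motion" is a list of rows, each a list of 3 entries, a list of its own where there are three numbers: the opening in per cent of the stroke, from 0 (shut) to 100 (fully open), then the shift along the world's x, y, z in mm, then the turn about the world's z in rad. In form: [[grip, [tx, ty, tz], spin], ...]. A call has 1 to 5 rows; each row is the pose to reach, as a shift and turn from the pose commanded when the call began; what a row does not reach only later rows make up. A row lasts 1/8 s, in which the tool goes at most 62.5 mm and 10.7 degrees, less where a joint would pass 70% of its speed; a pose out of reach is approached as far as the arm can. A call with a gripper value outside its range is refused whole. The fingers move at their own pace and stop on an object; "grip_force" is the grip in N (left out, the last holds). Time passes only in rows, so rows that repeat a pose let the fingers close. It gives the time, the measured TCP pose, the force and the opening at its end, in the units of the state.
- read_state(): the state, without advancing time (a new reading comes with each control period).
- camera(name): name is "scene" or "top" or "wrist"; returns (picture, depth): 420x560x3 uint8, red, green, blue; 420x560 float32, m along the optical axis (not along the pixel's ray), 0 where there is no reading.
- get_calibration(name): a dict with "camera_matrix" (3x3 intrinsics, pixels), "D" ([k1, k2, p1, p2, k3] as OpenCV has them; the pictures are not rectified), "R" (3x3) and "t" (3): a world point X has camera coordinates R X + t; the wrist camera has in their place "hand_eye" (4x4, takes a point from camera to tool coordinates, whose origin is the TCP and whose axes are the tool frame's). Camera axes: x right, y down, z forward; pixel columns grow to the right and rows downward; lengths in m; the calibration is good to about 2 mm. A picture is of the moment at which its call begins: read the wrist's pose just before it. get_calibration takes no time and is no camera call.
- close_job(): hands the job in, once; it reports no verdict.
The state is a dict: "time_s": time; "qpos": joint angles; "joint_vel": joint speeds; "joint_efforts": joint torques, N m; "position": TCP position; "ee_rot": TCP orientation; "ft_force": force on the tool from outside, world axes, zero at the start; "torque": the same for the moment, N m; "grip_width": opening from 0.0 (shut) to 1.0 (fully open).
Only numpy, scipy, OpenCV 4.12 (cv2) and the standard library are available. Lean on these libraries where they do the work, as an engineer would, in place of code of your own. Each camera call takes 0.05 s, during which the arm holds its last target.

## Working session

There is one attempt and no reset: what is moved stays moved. The work goes in short steps, Python scripts to look and compute and a tool call to move; the robot and the scene stay as the last step left them, time stands still between calls to the robot, and variables do not carry over. Pictures are saved under pics/ and viewed, and the job is handed in when it is done.

Besides the shell and the picture viewer there is one more tool, called as name(argument=value, ...), one argument or row to a line, values as JSON. jog_arm: Moves the arm, as the interface text tells. Its arguments: {"type":"object","properties":{"motion":{"type":"array"},"grip_force":{"type":"number"}},"required":["motion"]}

```bash
mkdir -p pics; python3 - <<'E'
from station import *
import cv2,numpy as np
print(read_state())
for n in ["scene","top","wrist"]:
    c=get_calibration(n);print(n,{k:np.round(v,4).tolist() for k,v in c.items()})
    p,d=camera(n);cv2.imwrite(f"pics/a_{n}.png",p[:,:,::-1]);np.save(f"a_{n}_d.npy",d)
E
```

```text
{'time_s': 0.0, 'qpos': array([-1.23681704e+00,  4.87697520e-02,  9.75878488e-02,  1.62200550e+00,
       -1.31170494e-05,  1.44299094e+00]), 'joint_vel': array([-1.32507572e-04,  1.91977764e-03,  9.06584669e-04, -2.59895819e-05,
       -4.47580583e-04,  1.00591986e-03]), 'joint_efforts': array([ 5.13933282e-04, -3.38785529e+01,  3.20013714e+01,  2.03123584e-02,
       -1.26060290e-04, -4.68998707e-07]), 'position': array([ 0.23369713, -0.46945075,  0.23810226]), 'ee_rot': array([ 8.50160135e-01, -5.26522854e-01, -9.32014011e-04, -7.48802696e-04]), 'ft_force': array([ 0.15061755,  0.12629444, -1.07996944]), 'torque': array([-0.0217142 , -0.01978441,  0.02157707]), 'grip_width': 0.9979996242302935}
scene {'camera_matrix': [[435.7037, 0.0, 281.5833], [0.0, 435.7037, 214.2327], [0.0, 0.0, 1.0]], 'D': [0.0142, 0.0, 0.0, 0.0, 0.0], 'R': [[0.1707, 0.9852, 0.0181], [0.6994, -0.1082, -0.7065], [-0.6941, 0.1332, -0.7074]], 't': [-0.088, -0.2962, 1.6284]}
top {'camera_matrix': [[504.4776, 0.0, 272.8497], [0.0, 504.4776, 206.7901], [0.0, 0.0, 1.0]], 'D': [0.0327, 0.0, 0.0, 0.0, 0.0], 'R': [[-0.0501, -0.9987, 0.002], [-0.9712, 0.0483, -0.2332], [0.2328, -0.0136, -0.9724]], 't': [0.005, 0.5614, 1.3761]}
wrist {'camera_matrix': [[290.5744, 0.0, 285.299], [0.0, 290.5744, 210.8299], [0.0, 0.0, 1.0]], 'D': [-0.0332, 0.0, 0.0, 0.0, 0.0], 'hand_eye': [[1.0, 0.0002, -0.0007, 0.0007], [-0.0, 0.9662, 0.2578, -0.0661], [0.0007, -0.2578, 0.9662, -0.1359], [0.0, 0.0, 0.0, 1.0]]}
```

View pics/a_top.png

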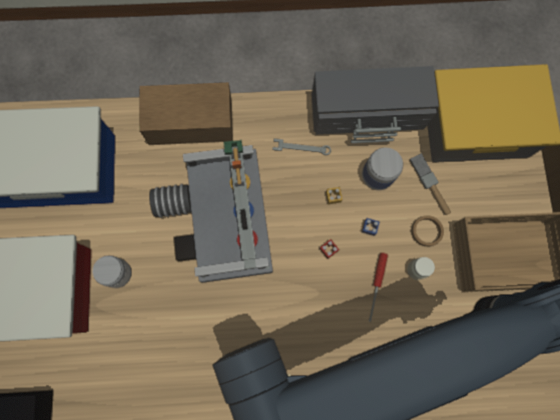

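View pics/a_scene.png

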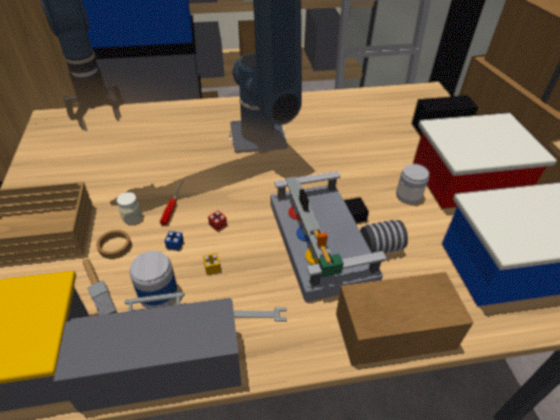

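View pics/a_wrist.png

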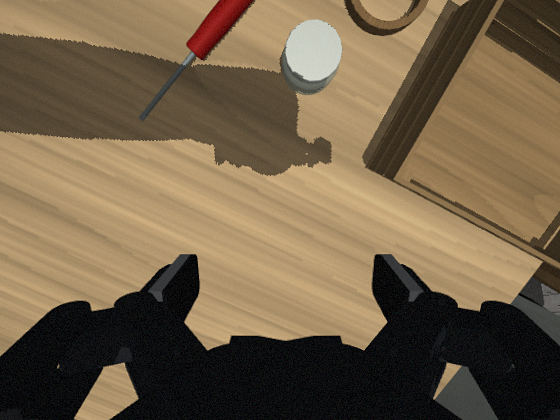

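```bash
cat > h.py <<'E'
from station import *
import cv2,numpy as np
from scipy.spatial.transform import Rotation as Ro
def look(n):
    s=read_state(); p,d=camera(n); return s,p,d
def pose(n,s=None):
    c=get_calibration(n)
    if n=="wrist":
        H=np.array(c["hand_eye"]);R=Ro.from_quat(s["ee_rot"]).as_matrix()
        Rw=R@H[:3,:3];tw=R@H[:3,3]+s["position"]
    else:
        R=np.array(c["R"]);Rw=R.T;tw=-R.T@np.array(c["t"])
    return np.array(c["camera_matrix"]),np.array(c["D"]),Rw,tw
def cloud(n,d,s=None):
    K,D,Rw,tw=pose(n,s);h,w=d.shape
    u,v=np.meshgrid(np.arange(w),np.arange(h))
    uv=np.stack([u,v],-1).reshape(-1,1,2).astype(np.float64)
    xy=cv2.undistortPoints(uv,K,D).reshape(h,w,2)
    P=np.dstack([xy*d[...,None],d]); W=P@Rw.T+tw
    W[d==0]=np.nan
    return W
def proj(n,X,s=None):
    K,D,Rw,tw=pose(n,s)
    R=Rw.T;t=-R@tw
    return cv2.projectPoints(np.array(X,float).reshape(-1,1,3),cv2.Rodrigues(R)[0],t,K,D)[0].reshape(-1,2)
def ray(n,uv,z,s=None):
    K,D,Rw,tw=pose(n,s)
    xy=cv2.undistortPoints(np.array(uv,float).reshape(-1,1,2),K,D).reshape(-1,2)
    r=np.c_[xy,np.ones(len(xy))]@Rw.T
    return tw+r*((z-tw[2])/r[:,2])[:,None]
def crop(p,x0,y0,x1,y1,f,name):
    cv2.imwrite(name,cv2.resize(p[y0:y1,x0:x1,::-1],None,fx=f,fy=f,interpolation=cv2.INTER_CUBIC))
E
python3 - <<'E'
from h import *
p=cv2.imread("pics/a_top.png")[:,:,::-1];d=np.load("a_top_d.npy")
crop(p,140,130,280,285,5,"pics/b_gear.png")
crop(p,300,170,400,270,6,"pics/b_hubs.png")
W=cloud("top",d)
for nm,(u,v) in dict(table=(300,300),red=(329,248),blue=(370,227),yel=(334,195),handle=(243,218),tin=(384,163)).items():
    print(nm,np.round(W[v,u],3))
hsv=cv2.cvtColor(p,cv2.COLOR_RGB2HSV)
for nm,(u,v) in dict(red=(329,248),blue=(370,227),yel=(334,195)).items():
    w=W[v-14:v+15,u-14:u+15].reshape(-1,3); m=(w[:,2]>.031)&(w[:,2]<.045)
    q=w[m,:2].astype(np.float32); r=cv2.minAreaRect(q)
    print(nm,m.sum(),np.round(q.mean(0),4),np.round(r[0],4),np.round(r[1],4),r[2])
E
```

```text
table [ 0.299 -0.088 -0.002]
red [ 0.445 -0.182 -0.001]
blue [ 0.501 -0.308  0.   ]
yel [ 0.603 -0.209  0.006]
handle [0.512 0.059 0.161]
tin [ 0.658 -0.339  0.124]
red 124 [ 0.4394 -0.1775] [ 0.4398 -0.1778] [0.0397 0.0397] 35.73024368286133
blue 134 [ 0.4986 -0.304 ] [ 0.499  -0.3044] [0.0432 0.0415] 68.8367691040039
yel 116 [ 0.5985 -0.2039] [ 0.5987 -0.2038] [0.0404 0.0391] 6.0147318840026855
```

View pics/b_gear.png

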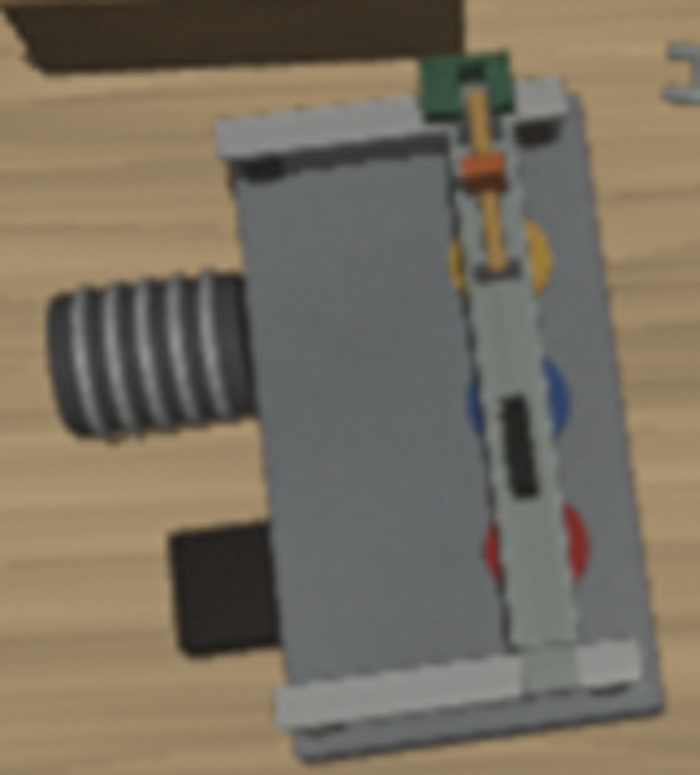

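View pics/b_hubs.png

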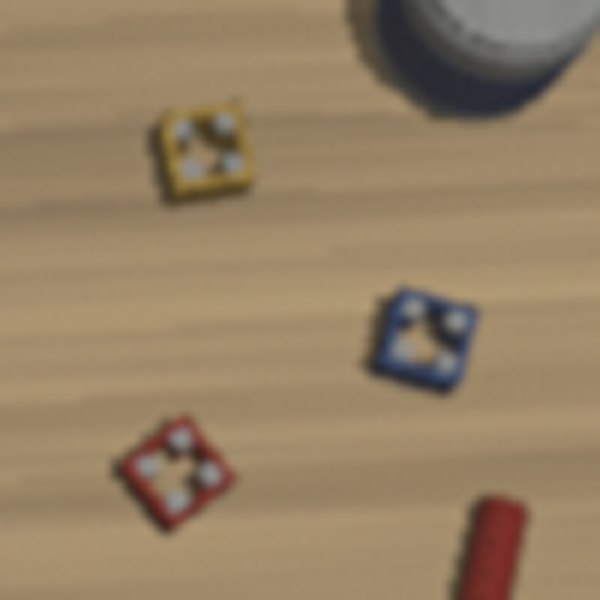

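```bash
python3 - <<'E'
from h import *
p=cv2.imread("pics/a_top.png")[:,:,::-1];d=np.load("a_top_d.npy")
W=cloud("top",d);hsv=cv2.cvtColor(p,cv2.COLOR_RGB2HSV)
reg=np.zeros(d.shape,bool);reg[130:285,215:275]=True
def fit(m,nm):
    q=W[m][:,:2].astype(np.float32);r=cv2.minAreaRect(q)
    print(nm,m.sum(),np.round(W[m].mean(0),4),np.round(np.median(W[m],0),4),np.round(r[0],4),np.round(r[1],4),round(r[2],2))
z=W[...,2]
print(np.histogram(z[reg],bins=np.arange(0,.18,.01)))
fit(reg&(z>.113)&(z<.123),"bar")
hreg=np.zeros(d.shape,bool);hreg[207:231,235:252]=True
fit(hreg&(z>.15),"handle")
treg=np.zeros(d.shape,bool);treg[158:172,228:245]=True
fit(treg&(z>.148),"tab")
fit(reg&(z>.13)&(z<.15),"strike?")
h,s,v=hsv[...,0],hsv[...,1],hsv[...,2]
for nm,m in dict(red=((h<8)|(h>172)),blue=(h>105)&(h<128),yellow=(h>15)&(h<28)).items():
    fit(m&(s>120)&reg&(z>.045)&(z<.066),nm)
c=W[reg&(z>.113)&(z<.123)][:,:2]
u,S,vt=np.linalg.svd(c-c.mean(0),full_matrices=False);print("bar dir",vt[0],S)
E
```

```text
(array([1292,   51,   48,   42, 2058, 2064,   65,   29,   28,   30,  487,
       1058,  389,  196,   22,   85,   61]), array([0.  , 0.01, 0.02, 0.03, 0.04, 0.05, 0.06, 0.07, 0.08, 0.09, 0.1 ,
       0.11, 0.12, 0.13, 0.14, 0.15, 0.16, 0.17]))
bar 1103 [0.5408 0.0626 0.1178] [0.5415 0.0613 0.1177] [0.5594 0.0863] [0.3569 0.1332] 3.9
handle 96 [0.513  0.0593 0.1579] [0.5131 0.0592 0.1583] [0.514  0.0592] [0.0492 0.0137] 4.71
tab 52 [0.6658 0.0725 0.1621] [0.6648 0.0722 0.1631] [0.6676 0.0724] [0.014  0.0224] 1.76
strike? 218 [0.702  0.0802 0.1351] [0.7195 0.0783 0.1343] [0.6158 0.0733] [0.2552 0.0518] 4.69
red 49 [0.4744 0.0473 0.055 ] [0.4737 0.0345 0.0547] [0.4769 0.056 ] [0.0544 0.0349] 86.42
blue 22 [0.559  0.0504 0.0559] [0.558  0.0401 0.0558] [0.5614 0.0631] [0.0274 0.0522] 0.35
yellow 46 [0.6437 0.0597 0.0561] [0.6439 0.0486 0.0564] [0.6399 0.0692] [0.0388 0.0555] 13.63
bar dir [-0.99655063 -0.08298705] [3.07739094 0.45168446]
```

jog_arm(
  motion=[
    [100,[30,38,0],0.18],
    [100,[60,76,0],0.36],
    [100,[90,114,0],0.54],
    [100,[120,152,0],0.72],
    [100,[150,190,0],0.9],
  ],
)

```text
time_s: 0.78
position: [0.3846, -0.2786, 0.2389]
ee_rot: [0.995, -0.101, -0.0, -0.0]
ft_force: [0.3, -0.9, -0.5]
grip_width: 0.995
```

jog_arm(
  motion=[
    [100,[30,38,0],0.18],
    [100,[60,76,0],0.36],
    [100,[90,114,0],0.54],
    [100,[120,152,0],0.72],
    [100,[150,190,0],0.9],
  ],
)

```text
time_s: 1.4
position: [0.5346, -0.0886, 0.2389]
ee_rot: [0.94, 0.342, -0.0, -0.0]
ft_force: [0.2, -0.4, -0.5]
grip_width: 1.001
```

jog_arm(
  motion=[
    [100,[30,38,0],0.18],
    [100,[60,76,0],0.36],
    [100,[80,114,0],0.54],
    [100,[90,152,0],0.72],
    [100,[100,162,0],0.9],
  ],
)

```text
time_s: 2.02
position: [0.6339, 0.0747, 0.2384]
ee_rot: [0.697, 0.717, -0.0, -0.001]
ft_force: [-0.5, 0.3, 0.3]
grip_width: 0.996
```

```bash
python3 - <<'E'
from h import *
s,p,d=look("wrist");cv2.imwrite("pics/c_w.png",p[:,:,::-1])
print(s["position"],s["qpos"])
W=cloud("wrist",d,s);z=W[...,2]
hsv=cv2.cvtColor(p,cv2.COLOR_RGB2HSV);h,sa,v=[hsv[...,i] for i in range(3)]
def fit(m,nm):
    q=W[m][:,:2].astype(np.float32)
    if len(q)<5: print(nm,len(q));return
    r=cv2.minAreaRect(q)
    print(nm,m.sum(),np.round(W[m].mean(0),4),np.round(r[0],4),np.round(r[1],4),round(r[2],2))
fit((h>5)&(h<16)&(sa>170)&(z>.15)&(z<.175),"tab")
fit((v<60)&(z>.15)&(z<.165)&(abs(W[...,0]-.513)<.04)&(abs(W[...,1]-.06)<.03),"handle")
np.savez("c.npz",W=W,p=p)
E
```

```text
[0.63386893 0.07471769 0.23843137] [ 1.20192540e-02  3.58006904e-01  4.55717351e-01  1.67001068e+00
  6.30792624e-04 -1.73095094e-02]
tab 591 [0.6657 0.0732 0.1628] [0.6675 0.0733] [0.0122 0.0232] 6.05
handle 1633 [0.5155 0.0599 0.159 ] [0.5154 0.0598] [0.0494 0.014 ] 5.18
```

View pics/c_w.png

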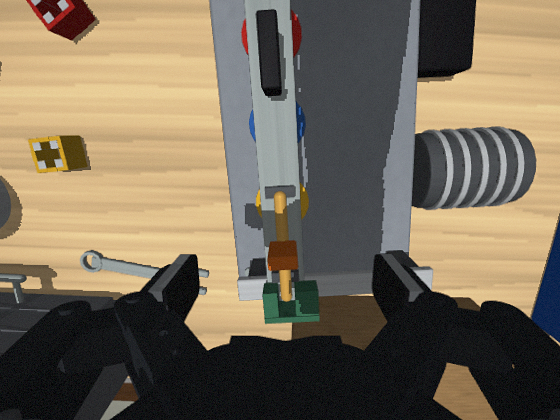

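jog_arm(
  motion=[
    [60,[17,0,-20],0.03],
    [60,[34,0,-50],0.058],
    [60,[34,0,-80],0.058],
    [60,[34,0,-90],0.058],
    [60,[34,0,-90],0.058],
  ],
)

```text
time_s: 2.7
position: [0.6671, 0.0717, 0.1485]
ee_rot: [0.679, 0.734, -0.001, -0.001]
ft_force: [0.8, -0.2, 0.7]
grip_width: 0.598
```

jog_arm(
  motion=[
    [60,[0,1,-16],0.008],
    [60,[0,1,-16],0.008],
    [20,[0,1,-16],0.008],
    [10,[0,1,-16],0.008],
    [10,[0,1,-16],0.008],
  ],
  grip_force=30,
)

```text
time_s: 3.32
position: [0.6682, 0.0734, 0.1342]
ee_rot: [0.676, 0.737, 0.001, 0.0]
ft_force: [0.5, 0.7, 1.3]
grip_width: 0.277
```

jog_arm(
  motion=[
    [10,[0,0,0],0],
    [10,[0,0,0],0],
  ],
)

```text
time_s: 3.58
position: [0.6682, 0.0734, 0.1341]
ee_rot: [0.676, 0.737, 0.001, 0.0]
ft_force: [-0.1, 1.7, 3.6]
grip_width: 0.278
```

jog_arm(
  motion=[
    [10,[-9,-0.8,0],0],
    [10,[-18,-1.5,0],0],
    [10,[-27,-2.3,0],0],
    [10,[-36,-3.1,0],0],
    [10,[-36,-3.1,0],0],
  ],
)

```text
time_s: 4.2
position: [0.6352, 0.0704, 0.1342]
ee_rot: [0.676, 0.737, 0.004, 0.003]
ft_force: [10.6, 3.5, 1.3]
grip_width: 0.281
```

jog_arm(
  motion=[
    [60,[3,0,0],0],
    [60,[3,0,0],0],
    [60,[3,0,0],0],
    [60,[3,0,30],0],
    [60,[3,0,55],0],
  ],
)

```text
time_s: 4.82
position: [0.6342, 0.0695, 0.1882]
ee_rot: [0.676, 0.737, -0.001, -0.001]
ft_force: [-0.0, 0.1, -0.5]
grip_width: 0.6
```

jog_arm(
  motion=[
    [60,[-50,-4,0],0],
    [60,[-100,-8,0],0],
    [60,[-120,-10,0],0],
    [60,[-120,-10,0],0],
  ],
)

```text
time_s: 5.32
position: [0.5135, 0.0597, 0.1883]
ee_rot: [0.676, 0.737, -0.0, -0.0]
ft_force: [-0.3, 0.6, 0.5]
grip_width: 0.599
```

```bash
python3 - <<'E'
from h import *
s,p,d=look("wrist");cv2.imwrite("pics/d_w.png",p[:,:,::-1])
print(s["position"],s["ft_force"])
W=cloud("wrist",d,s);z=W[...,2]
hsv=cv2.cvtColor(p,cv2.COLOR_RGB2HSV);h,sa,v=[hsv[...,i] for i in range(3)]
p2,d2=camera("top");W2=cloud("top",d2);crop(p2,215,130,275,285,5,"pics/d_t.png")
E
```

```text
[0.51351754 0.05967002 0.18827482] [-0.30328562  0.58003778  0.48883253]
```

View pics/d_w.png

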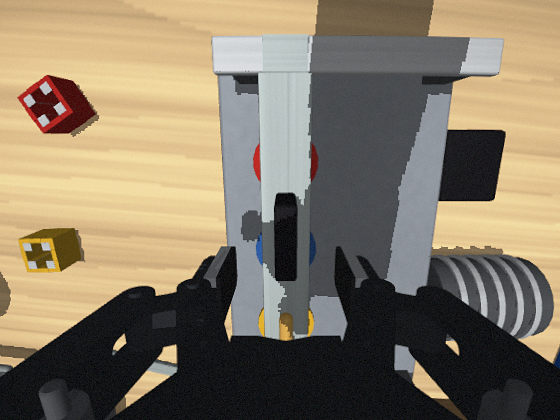

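View pics/d_t.png

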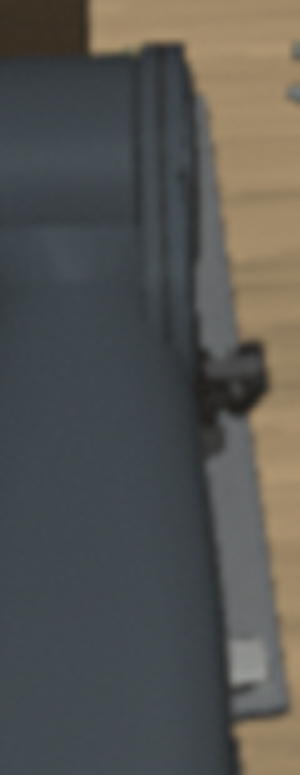

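jog_arm(
  motion=[
    [60,[0,0,-30],0],
    [60,[0,0,-56],0],
    [60,[0,0,-56],0],
    [5,[0,0,-56],0],
    [5,[0,0,-56],0],
  ],
  grip_force=40,
)

```text
time_s: 6.05
position: [0.5162, 0.0599, 0.1339]
ee_rot: [0.676, 0.737, 0.001, 0.001]
ft_force: [0.2, -0.9, 0.2]
grip_width: 0.182
```

jog_arm(
  motion=[
    [5,[0,0,0],0],
    [5,[0,0,0],0],
  ],
)

```text
time_s: 6.3
position: [0.5162, 0.0599, 0.134]
ee_rot: [0.676, 0.737, 0.001, 0.001]
ft_force: [0.5, 0.4, 5.5]
grip_width: 0.151
```

jog_arm(
  motion=[
    [5,[-2,20,0],0],
    [5,[-4,45,0],0],
    [5,[-6,70,0],0],
    [5,[-8,92,0],0],
    [5,[-8,98,0],0],
  ],
)

```text
time_s: 6.92
position: [0.5075, 0.1582, 0.134]
ee_rot: [0.676, 0.737, 0.0, 0.001]
ft_force: [-2.0, -3.5, 6.2]
grip_width: 0.153
```

jog_arm(
  motion=[
    [5,[0,2,0],0],
    [5,[0,3,0],0],
  ],
)

```text
time_s: 7.18
position: [0.5073, 0.1595, 0.134]
ee_rot: [0.676, 0.737, -0.001, 0.002]
ft_force: [-2.4, -6.0, 6.2]
grip_width: 0.159
```

jog_arm(
  motion=[
    [5,[0,2,0],0],
    [5,[0,2,0],0],
  ],
)

```text
time_s: 7.42
position: [0.5073, 0.1595, 0.134]
ee_rot: [0.677, 0.736, -0.002, 0.003]
ft_force: [-1.4, -9.1, 7.7]
grip_width: 0.157
```

jog_arm(
  motion=[
    [60,[0,-3,0],0],
    [60,[0,-3,0],0],
    [60,[0,-3,0],0],
    [60,[0,-3,40],0],
    [60,[20,-23,70],0],
  ],
)

```text
time_s: 8.05
position: [0.5261, 0.1411, 0.2032]
ee_rot: [0.675, 0.738, 0.0, -0.001]
ft_force: [0.4, -0.0, 0.8]
grip_width: 0.597
```

jog_arm(
  motion=[
    [60,[45,-40,0],0],
    [60,[90,-80,0],0],
    [60,[90,-80,0],0],
    [60,[90,-80,0],0],
  ],
)

```text
time_s: 8.55
position: [0.6164, 0.0601, 0.2015]
ee_rot: [0.676, 0.737, -0.0, -0.001]
ft_force: [-1.6, -0.3, 0.7]
grip_width: 0.602
```

```bash
cat > stub.py <<'E'
from h import *
import sys
def run(tag):
    s,p,d=look("wrist");cv2.imwrite(f"pics/{tag}.png",p[:,:,::-1])
    print(s["position"],s["ee_rot"])
    W=cloud("wrist",d,s);np.savez(tag+".npz",W=W,p=p)
    return s,p,W
if __name__=="__main__":
    s,p,W=run("e_w");z=W[...,2]
    hsv=cv2.cvtColor(p,cv2.COLOR_RGB2HSV);h,sa,v=[hsv[...,i] for i in range(3)]
    for nm,m in dict(red=((h<8)|(h>172)),blue=(h>105)&(h<128),yellow=(h>15)&(h<28)).items():
        m=m&(sa>120)&(z>.05)&(z<.062)&(W[...,1]>-.02)&(W[...,1]<.15)
        q=W[m][:,:2].astype(np.float32);c,r=cv2.minEnclosingCircle(q);print(nm,m.sum(),np.median(W[m][:,2]),c,r)
        m2=(np.hypot(W[...,0]-c[0],W[...,1]-c[1])<.024)&(z>.078)&(z<.1)
        print(" top",m2.sum(),W[m2].mean(0),np.nanpercentile(W[m2][:,2],95))
E
python3 stub.py
```

```text
[0.61644016 0.06013421 0.20146923] [ 6.76086545e-01  7.36821419e-01 -4.35949453e-04 -9.95230255e-04]
red 2641 0.057256145574944795 (0.4740249514579773, 0.055991657078266144) 0.030864279717206955
 top 1038 [0.4769881  0.05624387 0.09272292] 0.09689415407461711
blue 2444 0.057193332433190996 (0.5600985288619995, 0.06351034343242645) 0.0303119495511055
 top 622 [0.55936561 0.06358099 0.0947179 ] 0.09686001041412079
yellow 1719 0.05714679154354624 (0.6452797651290894, 0.07164269685745239) 0.03134685382246971
 top 657 [0.64166389 0.07078283 0.09239073] 0.09658429487907039
```

View pics/e_w.png

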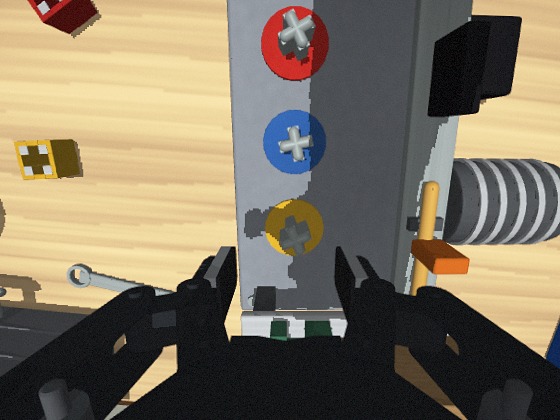

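```bash
cat > cross.py <<'E'
from h import *
from scipy.optimize import minimize
def fitcross(P,c0,hw=.0045,hl=.014):
    # P Nx2 ridge pts; fit centre & angle: penalise outside + cover tips
    def cost(v):
        t=v[2];q=(P-v[:2])@np.array([[np.cos(t),-np.sin(t)],[np.sin(t),np.cos(t)]])
        a=np.abs(q)
        d1=np.hypot(np.maximum(a[:,0]-hl,0),np.maximum(a[:,1]-hw,0)); d2=np.hypot(np.maximum(a[:,1]-hl,0),np.maximum(a[:,0]-hw,0))
        # also pull to ridge mid
        m=np.minimum(d1,d2)+.1*np.minimum(a[:,0],a[:,1])
        return np.mean(m)*1e3
    best=None
    for t in np.linspace(0,np.pi/2,18,endpoint=False):
        r=minimize(cost,[c0[0],c0[1],t],method="Nelder-Mead",options=dict(initial_simplex=[[c0[0],c0[1],t],[c0[0]+.002,c0[1],t],[c0[0],c0[1]+.002,t],[c0[0],c0[1],t+.08]]))
        if best is None or r.fun<best.fun: best=r
    return best.x[:2],best.x[2]%(np.pi/2),best.fun
E
python3 - <<'E'
from cross import *
f=np.load("e_w.npz");W=f["W"];z=W[...,2]
for nm,c in dict(red=(.4751,.0561),blue=(.5598,.0637),yellow=(.6445,.0713)).items():
    for zl in (.090,.092):
        m=(np.hypot(W[...,0]-c[0],W[...,1]-c[1])<.022)&(z>zl)&(z<.102)
        print(nm,zl,m.sum(),fitcross(W[m][:,:2],c))
p=f["p"];crop(p,230,0,350,270,3,"pics/f.png")
E
```

```text
red 0.09 834 (array([0.47551525, 0.05634152]), np.float64(0.5813028069852005), np.float64(0.21467583812279137))
red 0.092 747 (array([0.47556287, 0.05636265]), np.float64(0.5820760557697693), np.float64(0.19481004001914645))
blue 0.09 612 (array([0.55937002, 0.06368934]), np.float64(0.29103821538480684), np.float64(0.20523803239798127))
blue 0.092 570 (array([0.5593697 , 0.06368934]), np.float64(0.2910320913258051), np.float64(0.19464949586802785))
yellow 0.09 512 (array([0.6435577 , 0.07126537]), np.float64(0.4707710883991342), np.float64(0.21416896620525702))
yellow 0.092 460 (array([0.64323803, 0.07120246]), np.float64(0.4609130932924339), np.float64(0.19247364119041124))
```

View pics/f.png

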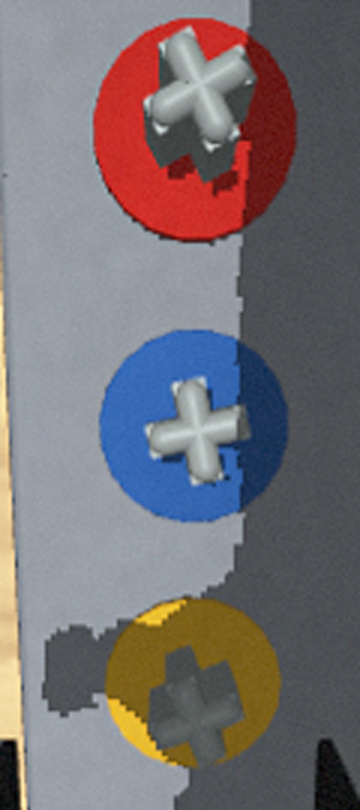

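jog_arm(
  motion=[
    [80,[-30,-48,0],0.11],
    [80,[-70,-96,0],0.22],
    [80,[-105,-145,0],0.33],
    [80,[-141,-192,0],0.44],
    [80,[-176,-238,0],0.53],
  ],
)

```text
time_s: 9.22
position: [0.4394, -0.1778, 0.2031]
ee_rot: [0.457, 0.89, -0.0, 0.001]
ft_force: [1.1, -0.6, 0.8]
grip_width: 0.799
```

jog_arm(
  motion=[
    [80,[0,0,0],0],
    [80,[0,0,0],0],
  ],
)

```text
time_s: 9.48
position: [0.4409, -0.177, 0.2029]
ee_rot: [0.459, 0.888, 0.0, 0.001]
ft_force: [0.6, 1.1, -0.6]
grip_width: 0.801
```

```bash
cat > hub.py <<'E'
from cross import *
from stub import run
import sys
def hub(tag,col,zlo=.030,zhi=.044,c0=None):
    s,p,W=run(tag);z=W[...,2]
    m0=(z>zlo)&(z<zhi)&(np.abs(W[...,0]-(c0 or s["position"])[0])<.05)&(np.abs(W[...,1]-(c0 or s["position"])[1])<.05)
    n,l,st,_=cv2.connectedComponentsWithStats(m0.astype(np.uint8))
    k=1+np.argmax(st[1:,4]);m=l==k
    q=W[m][:,:2].astype(np.float32)
    r=cv2.minAreaRect(q);print("n",m.sum(),"pix",st[k],"z",np.median(W[m][:,2]),"centre",np.round(r[0],4),"size",np.round(r[1],4),"ang",round(np.radians(r[2]),3))
    R=s["ee_rot"];yaw=2*np.arctan2(R[1],R[0]);print("tool yaw",yaw,"pos",s["position"])
if __name__=="__main__": hub(*sys.argv[1:3])
E
python3 hub.py g_red red
```

```text
[ 0.44094821 -0.17698702  0.20293392] [4.59233819e-01 8.88315080e-01 3.93798729e-04 6.80072962e-04]
n 965 pix [267 175  38  38 965] z 0.03714792042293452 centre [ 0.4399 -0.1783] size [0.0397 0.0399] ang 0.61
tool yaw 2.187327343186557 pos [ 0.44094821 -0.17698702  0.20293392]
```

View pics/g_red.png

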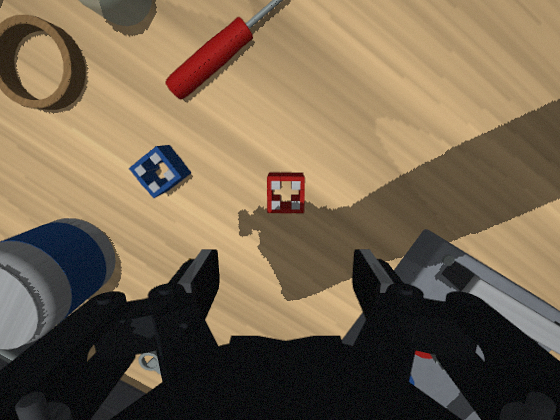

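jog_arm(
  motion=[
    [75,[-1,-1,-60],-0.005],
    [75,[-1,-1,-120],-0.005],
    [75,[-1,-1,-165],-0.005],
    [75,[-1,-1,-188],-0.005],
    [75,[-1,-1,-188],-0.005],
  ],
)

```text
time_s: 10.15
position: [0.4385, -0.1762, 0.0118]
ee_rot: [0.46, 0.888, 0.0, -0.003]
ft_force: [0.4, 0.4, 0.1]
grip_width: 0.751
```

jog_arm(
  motion=[
    [30,[0,0,0],0],
    [30,[0,0,0],0],
    [30,[0,0,0],0],
    [30,[0,0,0],0],
  ],
  grip_force=45,
)

```text
time_s: 10.65
position: [0.4417, -0.1797, 0.0163]
ee_rot: [0.462, 0.887, 0.0, 0.002]
ft_force: [-0.1, 0.3, 5.2]
grip_width: 0.458
```

jog_arm(
  motion=[
    [30,[0,0,30],0],
    [30,[0,0,90],0],
    [30,[0,0,145],0],
    [30,[0,0,160],0],
    [30,[0,0,160],0],
  ],
)

```text
time_s: 11.28
position: [0.4404, -0.1796, 0.175]
ee_rot: [0.462, 0.887, -0.0, 0.001]
ft_force: [0.4, -0.2, -2.2]
grip_width: 0.46
```

```bash
cat > held.py <<'E'
from cross import *
from stub import run
import sys
s,p,W=run(sys.argv[1])
R=Ro.from_quat(s["ee_rot"]).as_matrix();T=(W-s["position"])@R
np.save("T.npy",T)
m=(np.abs(T[...,0])<.04)&(np.abs(T[...,1])<.04)&(T[...,2]<.0)&(T[...,2]>-.06)
print(np.histogram(T[m][:,2],np.arange(-.06,.005,.004)))
m0=m&(np.abs(T[...,0])<.0205)&(np.abs(T[...,1])<.026)
zt=np.percentile(T[m0][:,2],30)
m=m0&(np.abs(T[...,2]-zt)<.003)
q=T[m][:,:2].astype(np.float32);r=cv2.minAreaRect(q);print("top z",zt,m.sum(),"tool-frame centre",np.round(r[0],4),np.round(r[1],4),np.radians(r[2]), "perp range",np.percentile(q[:,1],[1,99]))
crop(p,180,180,400,340,3.5,f"pics/{sys.argv[1]}z.png")
E
python3 held.py h_red
```

```text
[ 0.4403536  -0.17961171  0.17501574] [ 4.61738221e-01  8.87015698e-01 -1.71829204e-04  9.67519937e-04]
(array([  88,   67, 1767,  826,  687,  407,  514,  485,  321, 4916, 1080,
        791,  706,  636,  525,    0]), array([-6.00000000e-02, -5.60000000e-02, -5.20000000e-02, -4.80000000e-02,
       -4.40000000e-02, -4.00000000e-02, -3.60000000e-02, -3.20000000e-02,
       -2.80000000e-02, -2.40000000e-02, -2.00000000e-02, -1.60000000e-02,
       -1.20000000e-02, -8.00000000e-03, -4.00000000e-03,  5.55111512e-17,
        4.00000000e-03]))
top z -0.021159762668245707 5225 tool-frame centre [-0.0001 -0.0002] [0.0413 0.0409] 1.5703467852028912 perp range [-0.02045504  0.01939871]
```

View pics/h_redz.png

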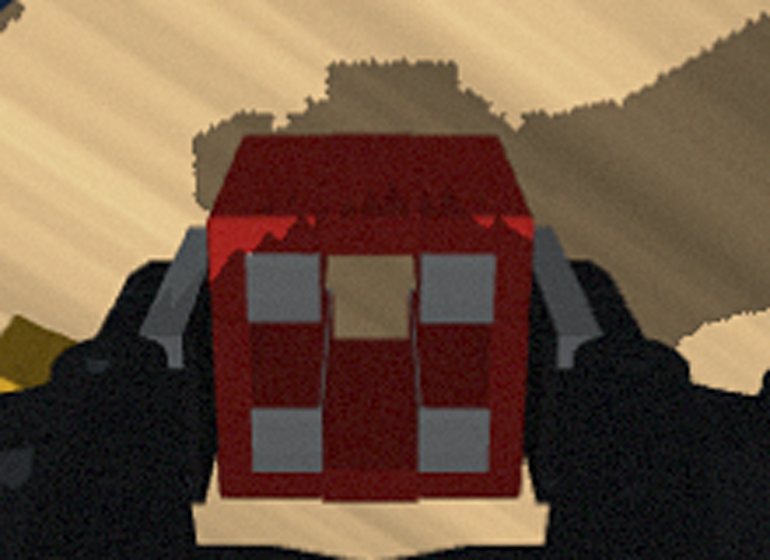

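jog_arm(
  motion=[
    [30,[8,55,0],-0.01],
    [30,[18,110,0],-0.02],
    [30,[28,165,0],-0.029],
    [30,[35,215,0],-0.029],
    [30,[35,236,0],-0.029],
  ],
)

```text
time_s: 11.95
position: [0.4729, 0.0594, 0.1707]
ee_rot: [0.473, 0.881, -0.001, -0.003]
ft_force: [0.8, -0.6, -0.9]
grip_width: 0.464
```

jog_arm(
  motion=[
    [30,[0,0,-20],0],
    [30,[0,0,-40],0],
    [30,[0,0,-55],0],
    [30,[0,0,-55],0],
  ],
)

```text
time_s: 12.45
position: [0.4725, 0.0568, 0.116]
ee_rot: [0.475, 0.88, -0.002, -0.003]
ft_force: [-0.2, -0.2, -1.6]
grip_width: 0.457
```

```bash
python3 - <<'E'
from stub import *
s,p,W=run("i_red");crop(p,180,150,400,340,3.5,"pics/i_redz.png");print(2*np.arctan2(s["ee_rot"][1],s["ee_rot"][0]))
E
```

```text
[0.47245959 0.05682251 0.11597399] [ 0.47451204  0.88024294 -0.00152406 -0.00289282]
2.152767673391118
```

View pics/i_redz.png

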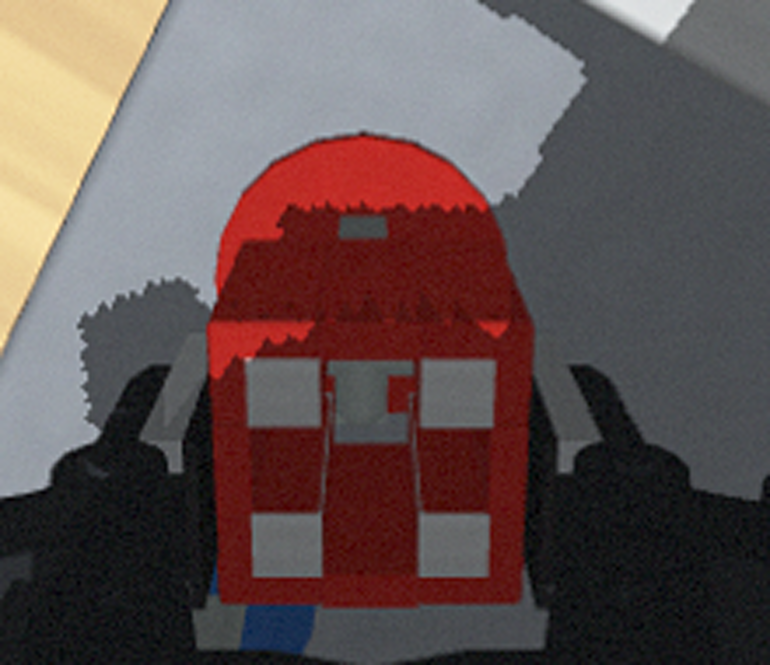

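jog_arm(
  motion=[
    [30,[3,-0.5,0],0],
    [30,[3,-0.5,0],0],
    [30,[3,-0.5,0],0],
  ],
)

```text
time_s: 12.88
position: [0.4785, 0.0563, 0.1201]
ee_rot: [0.474, 0.88, 0.0, 0.001]
ft_force: [-0.4, 0.6, -1.5]
grip_width: 0.459
```

```bash
cat > v.py <<'E'
from stub import *
t=sys.argv[1]
s,p,W=run(t);crop(p,180,150,400,340,3.5,f"pics/{t}z.png");print(2*np.arctan2(s["ee_rot"][1],s["ee_rot"][0]),s["ft_force"])
E
python3 v.py j_red
```

```text
[0.47849102 0.05631481 0.12008669] [4.74485074e-01 8.80263266e-01 3.23359944e-04 6.27266446e-04]
2.1528344424420207 [-0.37075826  0.58840331 -1.52202042]
```

View pics/j_redz.png

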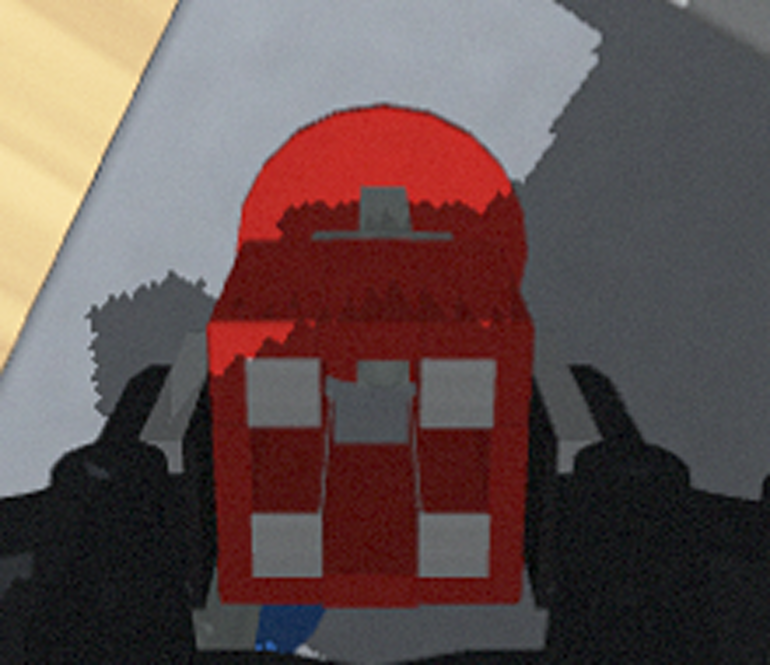

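jog_arm(
  motion=[
    [30,[-3,0,0],0],
    [30,[-3,0,0],0],
    [30,[-3,0,0],0],
  ],
)

```text
time_s: 13.3
position: [0.4748, 0.0564, 0.1193]
ee_rot: [0.474, 0.88, 0.0, 0.0]
ft_force: [0.1, 0.7, -2.0]
grip_width: 0.461
```

```bash
python3 v.py k_red
```

```text
[0.47484886 0.05639669 0.11932335] [4.74400462e-01 8.80309150e-01 1.01713938e-05 3.91785909e-05]
2.1530269470302668 [ 0.08349481  0.66370069 -1.99275118]
```

View pics/k_redz.png

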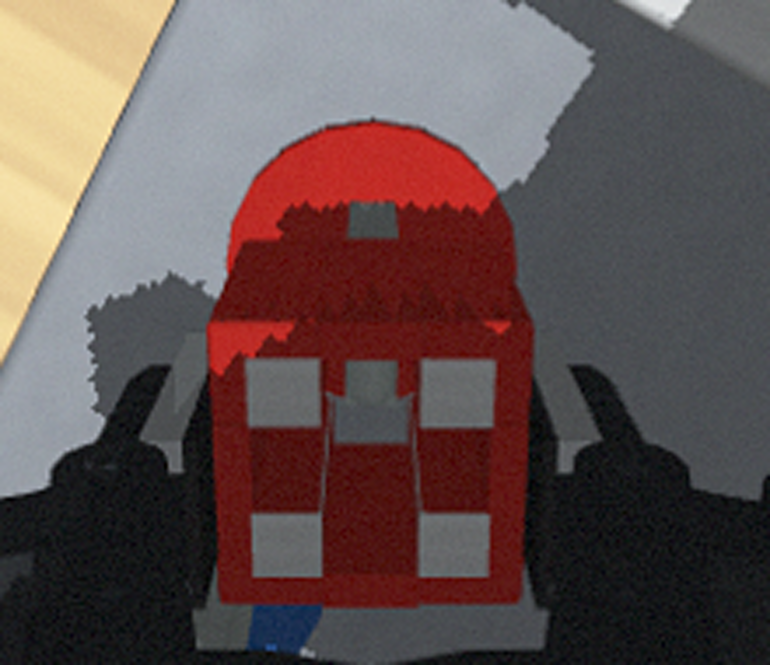

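jog_arm(
  motion=[
    [30,[0.5,0,-6],0],
    [30,[0.5,0,-12],0],
    [30,[0.5,0,-16],0],
    [30,[0.5,0,-20],0],
    [30,[0.5,0,-20],0],
  ],
)

```text
time_s: 13.98
position: [0.475, 0.0564, 0.0987]
ee_rot: [0.474, 0.88, -0.0, -0.0]
ft_force: [0.3, 0.7, -2.8]
grip_width: 0.462
```

jog_arm(
  motion=[
    [30,[0,0,-8],0],
    [30,[0,0,-16],0],
    [30,[0,0,-22],0],
    [30,[0,0,-27],0],
    [30,[0,0,-27],0],
  ],
)

```text
time_s: 14.6
position: [0.4756, 0.0564, 0.0724]
ee_rot: [0.474, 0.88, 0.0, 0.0]
ft_force: [-0.4, 0.2, -0.9]
grip_width: 0.459
```

jog_arm(
  motion=[
    [30,[0,0,-1],0],
    [30,[0,0,-1],0],
  ],
)

```text
time_s: 14.85
position: [0.4756, 0.0564, 0.0723]
ee_rot: [0.474, 0.88, 0.0, 0.0]
ft_force: [-3.5, 0.6, 5.7]
grip_width: 0.463
```

jog_arm(
  motion=[
    [65,[0,0,0.5],0],
    [65,[0,0,0.5],0],
    [65,[0,0,0.5],0],
    [65,[0,0,30],0],
    [65,[0,0,80],0],
  ],
)

```text
time_s: 15.48
position: [0.4734, 0.0564, 0.1495]
ee_rot: [0.474, 0.88, -0.001, -0.003]
ft_force: [0.8, 1.3, -0.5]
grip_width: 0.653
```

jog_arm(
  motion=[
    [80,[10,-20,50],-0.1],
    [80,[40,-80,50],-0.2],
    [80,[67,-137,50],-0.3],
    [80,[92,-192,50],-0.4],
    [80,[117,-247,50],-0.477],
  ],
)

```text
time_s: 16.1
position: [0.5928, -0.1916, 0.2011]
ee_rot: [0.67, 0.742, 0.0, 0.0]
ft_force: [0.8, 0.2, 0.5]
grip_width: 0.799
```

jog_arm(
  motion=[
    [80,[6,-13,0],0],
    [80,[6,-13,0],0],
    [80,[6,-13,0],0],
    [80,[6,-13,0],0],
  ],
)

```text
time_s: 16.6
position: [0.5978, -0.201, 0.202]
ee_rot: [0.668, 0.744, 0.0, 0.0]
ft_force: [0.5, 0.7, 0.5]
grip_width: 0.801
```

```bash
python3 hub.py g_yel y
```

```text
[ 0.5978438  -0.20103835  0.20204254] [6.68151407e-01 7.44025282e-01 1.75129340e-04 2.17039419e-04]
n 975 pix [264 177  38  38 975] z 0.03711078493685244 centre [ 0.5987 -0.2042] size [0.0396 0.0398] ang 0.113
tool yaw 1.6781497371484433 pos [ 0.5978438  -0.20103835  0.20204254]
```

View pics/g_yel.png

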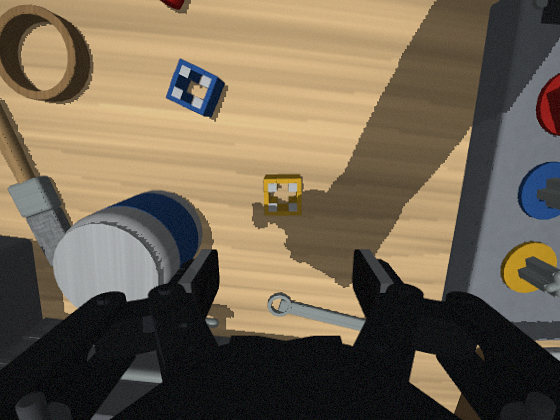

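jog_arm(
  motion=[
    [75,[1,-3,-60],0.006],
    [75,[1,-3,-120],0.006],
    [75,[1,-3,-165],0.006],
    [75,[1,-3,-188],0.006],
    [75,[1,-3,-188],0.006],
  ],
)

```text
time_s: 17.27
position: [0.5966, -0.2037, 0.0106]
ee_rot: [0.666, 0.746, -0.001, -0.003]
ft_force: [-0.6, 0.3, 0.2]
grip_width: 0.751
```

jog_arm(
  motion=[
    [75,[0,0,0],0],
    [30,[0,0,0],0],
    [30,[0,0,0],0],
    [30,[0,0,0],0],
    [30,[0,0,0],0],
  ],
)

```text
time_s: 17.9
position: [0.6008, -0.2062, 0.016]
ee_rot: [0.667, 0.745, 0.001, 0.002]
ft_force: [0.4, 0.8, 5.8]
grip_width: 0.461
```

jog_arm(
  motion=[
    [30,[0,0,30],0],
    [30,[0,0,90],0],
    [30,[0,0,145],0],
    [30,[0,0,160],0],
    [30,[0,0,160],0],
  ],
)

```text
time_s: 18.52
position: [0.5996, -0.2061, 0.1742]
ee_rot: [0.667, 0.745, 0.0, 0.001]
ft_force: [0.4, 0.3, -2.5]
grip_width: 0.463
```

```bash
python3 held.py h_yel
```

```text
[ 0.59958049 -0.20614855  0.1741659 ] [6.66766750e-01 7.45265666e-01 2.29398676e-04 1.06612249e-03]
(array([  88,   58, 1687,  879,  680,  409,  501,  498,  305, 5106,  939,
        776,  718,  622,  521,    0]), array([-6.00000000e-02, -5.60000000e-02, -5.20000000e-02, -4.80000000e-02,
       -4.40000000e-02, -4.00000000e-02, -3.60000000e-02, -3.20000000e-02,
       -2.80000000e-02, -2.40000000e-02, -2.00000000e-02, -1.60000000e-02,
       -1.20000000e-02, -8.00000000e-03, -4.00000000e-03,  5.55111512e-17,
        4.00000000e-03]))
top z -0.02144442544404224 5260 tool-frame centre [ 0.     -0.0011] [0.0412 0.0409] 1.5681973478870883 perp range [-0.02125597  0.01835699]
```

View pics/h_yelz.png

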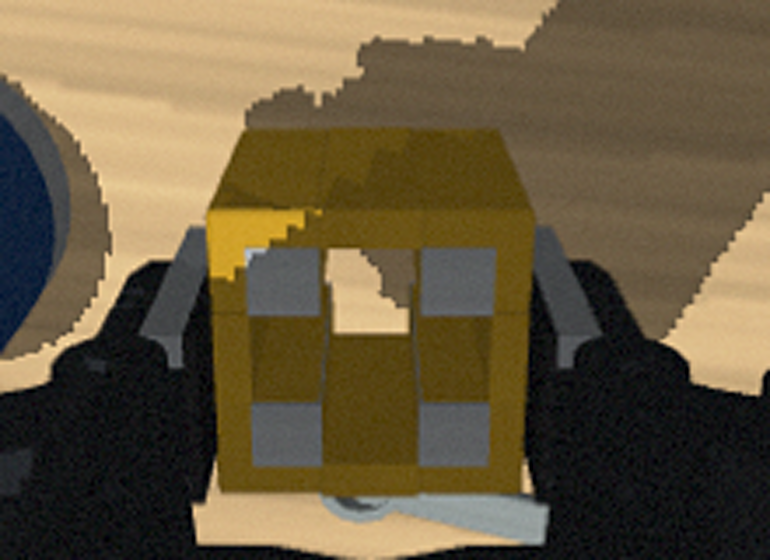

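```bash
python3 - <<'E'
from h import *
f=np.load("c.npz");W=f["W"];p=f["p"];hsv=cv2.cvtColor(p,cv2.COLOR_RGB2HSV);h,s,v=[hsv[...,i] for i in range(3)]
m=(h>55)&(h<90)&(s>90)&(W[...,0]<.8);print(m.sum(),np.nanpercentile(W[m],[1,50,99],axis=0))
E
```

```text
4536 [[0.61378681 0.00640616 0.10974576]
 [0.63302805 0.08233963 0.29819539]
 [0.74118904 0.14649122 0.33366336]]
```

jog_arm(
  motion=[
    [30,[5,55,0],0.08],
    [30,[15,110,0],0.16],
    [30,[25,165,0],0.24],
    [30,[35,220,0],0.32],
    [30,[42,262,0],0.357],
  ],
)

```text
time_s: 19.2
position: [0.6391, 0.0587, 0.1688]
ee_rot: [0.523, 0.853, -0.002, -0.003]
ft_force: [0.3, 0.2, -1.8]
grip_width: 0.46
```

jog_arm(
  motion=[
    [30,[2,12,-20],0],
    [30,[3,16,-40],0],
    [30,[3,16,-54],0],
    [30,[3,16,-54],0],
    [30,[3,16,-54],0],
  ],
)

```text
time_s: 19.82
position: [0.644, 0.0714, 0.1193]
ee_rot: [0.524, 0.852, -0.0, 0.0]
ft_force: [-0.5, -0.4, -1.4]
grip_width: 0.461
```

jog_arm(
  motion=[
    [30,[0,0,0],0],
    [30,[0,0,0],0],
  ],
)

```text
time_s: 20.08
position: [0.6447, 0.0721, 0.1205]
ee_rot: [0.524, 0.852, 0.001, 0.001]
ft_force: [0.6, 0.7, -0.9]
grip_width: 0.464
```

```bash
python3 v.py i_yel
```

```text
[0.64467837 0.07205936 0.12053393] [5.23945696e-01 8.51751030e-01 5.48734446e-04 8.88793518e-04]
2.0386383144727906 [ 0.58093682  0.65340133 -0.85441889]
```

View pics/i_yelz.png

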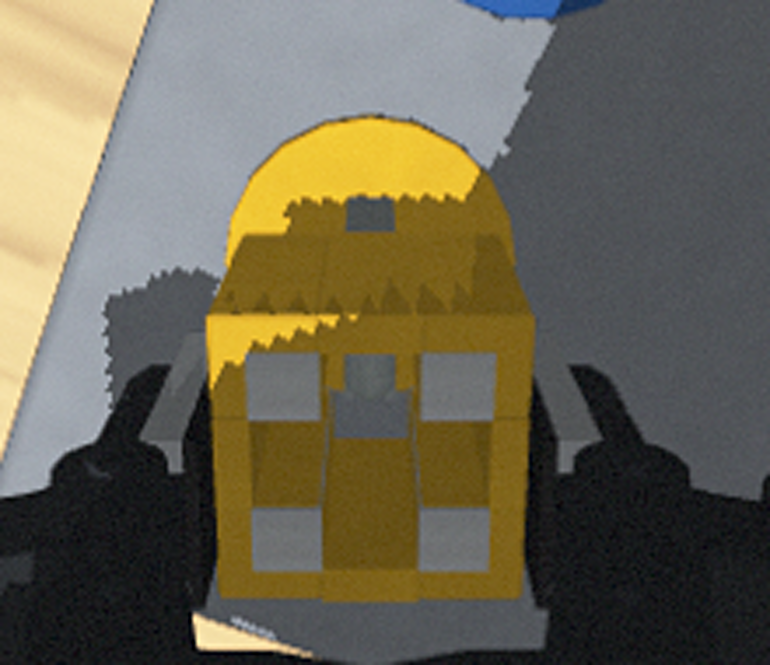

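jog_arm(
  motion=[
    [30,[0,-0.5,-6],0],
    [30,[0,-0.5,-12],0],
    [30,[0,-0.5,-17],0],
    [30,[0,-0.5,-21],0],
    [30,[0,-0.5,-21],0],
  ],
)

```text
time_s: 20.75
position: [0.6442, 0.072, 0.0977]
ee_rot: [0.524, 0.852, 0.0, -0.0]
ft_force: [2.0, 1.4, -3.4]
grip_width: 0.458
```

jog_arm(
  motion=[
    [30,[0,0,-8],0],
    [30,[0,0,-16],0],
    [30,[0,0,-22],0],
    [30,[0,0,-27],0],
    [30,[0,0,-27],0],
  ],
)

```text
time_s: 21.38
position: [0.6442, 0.0719, 0.072]
ee_rot: [0.524, 0.852, 0.0, 0.0]
ft_force: [0.4, 0.1, 2.8]
grip_width: 0.462
```

jog_arm(
  motion=[
    [30,[0,0,-1],0],
    [30,[0,0,-1],0],
  ],
)

```text
time_s: 21.62
position: [0.6442, 0.0719, 0.072]
ee_rot: [0.524, 0.852, 0.0, 0.0]
ft_force: [-1.3, 1.2, 5.0]
grip_width: 0.462
```

jog_arm(
  motion=[
    [65,[0,0,0.5],0],
    [65,[0,0,0.5],0],
    [65,[0,0,0.5],0],
    [65,[0,0,30],0],
    [65,[0,0,80],0],
  ],
)

```text
time_s: 22.25
position: [0.6418, 0.0716, 0.1475]
ee_rot: [0.524, 0.852, -0.002, -0.003]
ft_force: [1.1, 0.9, -0.2]
grip_width: 0.654
```

jog_arm(
  motion=[
    [80,[-10,-20,50],-0.1],
    [80,[-32,-76,50],-0.27],
    [80,[-54,-132,50],-0.44],
    [80,[-76,-188,50],-0.6],
    [80,[-98,-244,50],-0.76],
  ],
)

```text
time_s: 22.88
position: [0.545, -0.1739, 0.2001]
ee_rot: [0.804, 0.595, -0.0, 0.0]
ft_force: [1.3, -0.9, 0.3]
grip_width: 0.801
```

jog_arm(
  motion=[
    [80,[-22,-56,0],-0.08],
    [80,[-42,-106,0],-0.08],
    [80,[-47,-130,0],-0.08],
    [80,[-47,-130,0],-0.08],
    [80,[-47,-130,0],-0.08],
  ],
)

```text
time_s: 23.5
position: [0.499, -0.3016, 0.2001]
ee_rot: [0.826, 0.564, 0.0, -0.0]
ft_force: [0.3, 1.1, -0.5]
grip_width: 0.801
```

```bash
python3 hub.py g_blu y
```

```text
[ 0.49901794 -0.3015774   0.20007079] [ 8.25552046e-01  5.64325775e-01  1.16152605e-04 -4.76150590e-04]
n 982 pix [264 178  39  39 982] z 0.03710607187898607 centre [ 0.4998 -0.3035] size [0.0398 0.0403] ang 1.227
tool yaw 1.1992328223655586 pos [ 0.49901794 -0.3015774   0.20007079]
```

View pics/g_blu.png

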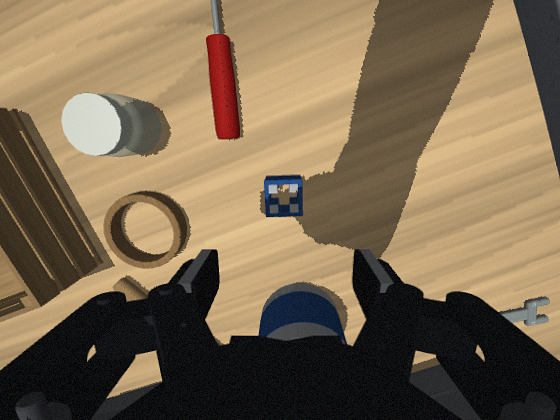

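jog_arm(
  motion=[
    [75,[0,-2,-60],0.022],
    [75,[0,-2,-120],0.022],
    [75,[0,-2,-165],0.022],
    [75,[0,-2,-186],0.022],
    [75,[0,-2,-186],0.022],
  ],
)

```text
time_s: 24.18
position: [0.4976, -0.3014, 0.0117]
ee_rot: [0.819, 0.574, -0.001, -0.003]
ft_force: [-0.4, 0.7, 0.5]
grip_width: 0.753
```

jog_arm(
  motion=[
    [75,[0,0,0],0],
    [30,[0,0,0],0],
    [30,[0,0,0],0],
    [30,[0,0,0],0],
    [30,[0,0,0],0],
  ],
)

```text
time_s: 24.8
position: [0.5006, -0.3052, 0.0167]
ee_rot: [0.819, 0.573, 0.001, 0.002]
ft_force: [-0.3, 0.8, 5.8]
grip_width: 0.458
```

jog_arm(
  motion=[
    [30,[0,0,30],0],
    [30,[0,0,90],0],
    [30,[0,0,145],0],
    [30,[0,0,160],0],
    [30,[0,0,160],0],
  ],
)

```text
time_s: 25.42
position: [0.4994, -0.3047, 0.175]
ee_rot: [0.819, 0.573, 0.0, 0.001]
ft_force: [-0.2, -0.3, -1.8]
grip_width: 0.46
```

```bash
python3 held.py h_blu
```

```text
[ 0.4994062  -0.30468251  0.17500367] [8.19401763e-01 5.73218864e-01 2.27276657e-04 9.12920053e-04]
(array([  88,   62, 1662,  891,  697,  410,  498,  511,  298, 4263, 1621,
        801,  720,  632,  508,    0]), array([-6.00000000e-02, -5.60000000e-02, -5.20000000e-02, -4.80000000e-02,
       -4.40000000e-02, -4.00000000e-02, -3.60000000e-02, -3.20000000e-02,
       -2.80000000e-02, -2.40000000e-02, -2.00000000e-02, -1.60000000e-02,
       -1.20000000e-02, -8.00000000e-03, -4.00000000e-03,  5.55111512e-17,
        4.00000000e-03]))
top z -0.020794543962561012 5199 tool-frame centre [ 0.0001 -0.0008] [0.0411 0.0408] 1.56210856268684 perp range [-0.02093635  0.01880519]
```

View pics/h_bluz.png

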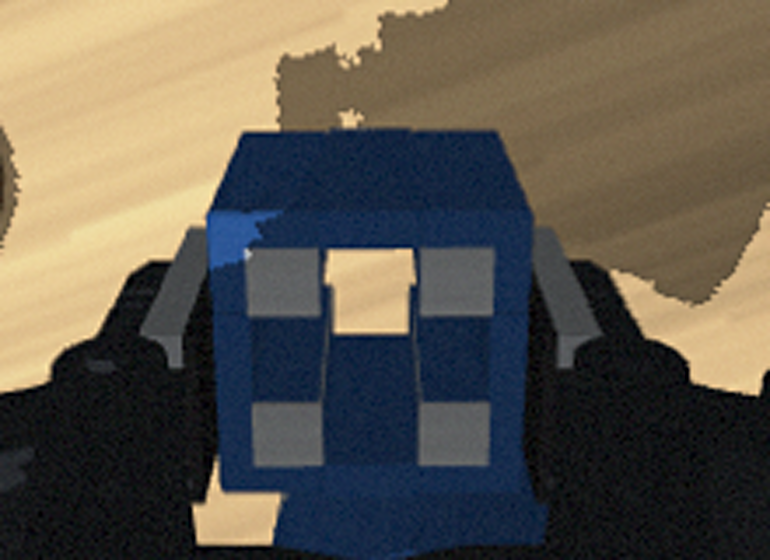

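jog_arm(
  motion=[
    [30,[8,55,0],0.13],
    [30,[17,110,0],0.27],
    [30,[27,168,0],0.41],
    [30,[37,226,0],0.55],
    [30,[46,284,0],0.641],
  ],
)

```text
time_s: 26.1
position: [0.5431, -0.0181, 0.1703]
ee_rot: [0.596, 0.803, -0.001, -0.003]
ft_force: [1.2, -1.1, -2.2]
grip_width: 0.458
```

jog_arm(
  motion=[
    [30,[8,50,0],0],
    [30,[14,80,0],0],
    [30,[15,85,-25],0],
    [30,[15,85,-53],0],
    [30,[15,85,-53],0],
  ],
)

```text
time_s: 26.72
position: [0.5553, 0.065, 0.1148]
ee_rot: [0.597, 0.802, -0.004, -0.005]
ft_force: [-0.5, -0.1, -2.0]
grip_width: 0.459
```

jog_arm(
  motion=[
    [30,[0,0,0],0],
    [30,[0,0,0],0],
    [30,[0,0,0],0],
  ],
)

```text
time_s: 27.1
position: [0.5608, 0.0646, 0.1226]
ee_rot: [0.597, 0.802, 0.001, 0.001]
ft_force: [0.2, 0.3, -2.7]
grip_width: 0.461
```

```bash
python3 v.py i_blu
```

```text
[0.56084026 0.06460044 0.1226416 ] [5.97165314e-01 8.02117336e-01 7.12478611e-04 9.26545975e-04]
1.861666756761002 [ 0.1715071   0.26271216 -2.73371152]
```

View pics/i_bluz.png

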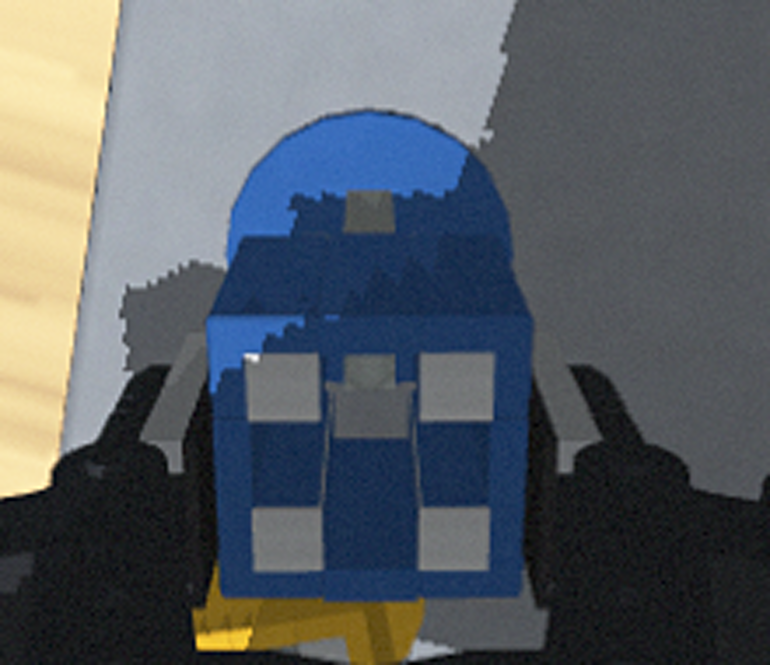

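Centred. Descend with a small correction.

jog_arm(
  motion=[
    [30,[-0.5,-0.5,-6],0],
    [30,[-0.5,-0.5,-13],0],
    [30,[-0.5,-0.5,-19],0],
    [30,[-0.5,-0.5,-23],0],
    [30,[-0.5,-0.5,-23],0],
  ],
)

```text
time_s: 27.78
position: [0.5593, 0.0643, 0.0977]
ee_rot: [0.597, 0.802, -0.0, -0.0]
ft_force: [-0.5, 0.2, -1.6]
grip_width: 0.463
```

jog_arm(
  motion=[
    [30,[0,0,-8],0],
    [30,[0,0,-16],0],
    [30,[0,0,-22],0],
    [30,[0,0,-27],0],
    [30,[0,0,-27],0],
  ],
)

```text
time_s: 28.4
position: [0.5594, 0.0643, 0.0727]
ee_rot: [0.597, 0.802, 0.0, 0.0]
ft_force: [-3.3, 0.6, 4.6]
grip_width: 0.462
```

jog_arm(
  motion=[
    [30,[0,0,-1],0],
    [30,[0,0,-1],0],
  ],
)

```text
time_s: 28.65
position: [0.5594, 0.0643, 0.0726]
ee_rot: [0.597, 0.802, 0.0, 0.0]
ft_force: [-4.9, 0.7, 9.0]
grip_width: 0.461
```

jog_arm(
  motion=[
    [65,[0,0,0.5],0],
    [65,[0,0,0.5],0],
    [65,[0,0,0.5],0],
    [65,[0,0,30],0],
    [65,[0,0,80],0],
  ],
)

```text
time_s: 29.28
position: [0.5574, 0.0642, 0.148]
ee_rot: [0.597, 0.802, -0.002, -0.003]
ft_force: [1.0, 0.6, 0.1]
grip_width: 0.649
```

jog_arm(
  motion=[
    [60,[30,-2,50],-0.1],
    [60,[57,-4,50],-0.205],
    [60,[57,-4,50],-0.205],
    [60,[57,-4,50],-0.205],
    [60,[57,-4,50],-0.205],
  ],
)

```text
time_s: 29.9
position: [0.6153, 0.0604, 0.1995]
ee_rot: [0.676, 0.737, -0.001, -0.001]
ft_force: [-0.1, -0.8, 0.4]
grip_width: 0.601
```

```bash
python3 - <<'E'
from stub import *
s,p,W=run("l_w");z=W[...,2]
crop(p,200,0,480,340,1.7,"pics/l_wz.png")
for nm,c in dict(red=(.4755,.0563),blue=(.5594,.0637),yellow=(.6437,.0713)).items():
    m=(np.hypot(W[...,0]-c[0],W[...,1]-c[1])<.03)&(z>.085)&(z<.1)
    r=cv2.minAreaRect(W[m][:,:2].astype(np.float32));print(nm,m.sum(),np.percentile(W[m][:,2],[10,50,90]),r)
hsv=cv2.cvtColor(p,cv2.COLOR_RGB2HSV);h,sa,v=[hsv[...,i] for i in range(3)]
m=(v<60)&(z>.15)&(z<.165)&(abs(W[...,0]-.507)<.04)&(abs(W[...,1]-.16)<.03)
if m.sum()>5: print("handle",m.sum(),cv2.minAreaRect(W[m][:,:2].astype(np.float32)))
E
```

```text
[0.61530214 0.06043258 0.19947785] [ 6.75708662e-01  7.37167980e-01 -7.07844105e-04 -8.20013707e-04]
red 3077 [0.09102927 0.09336961 0.09565364] ((0.4762658178806305, 0.055890634655952454), (0.04063870757818222, 0.040192365646362305), 33.456886291503906)
blue 2227 [0.09226094 0.09350873 0.09566019] ((0.5589654445648193, 0.06393451243638992), (0.03941778838634491, 0.040272414684295654), 17.242427825927734)
yellow 1962 [0.0908457  0.09326883 0.09556436] ((0.6431081295013428, 0.07101302593946457), (0.04102427884936333, 0.04007474333047867), 26.863779067993164)
handle 2843 ((0.5062514543533325, 0.15883582830429077), (0.04994360730051994, 0.015694545581936836), 4.942800998687744)
```

View pics/l_wz.png

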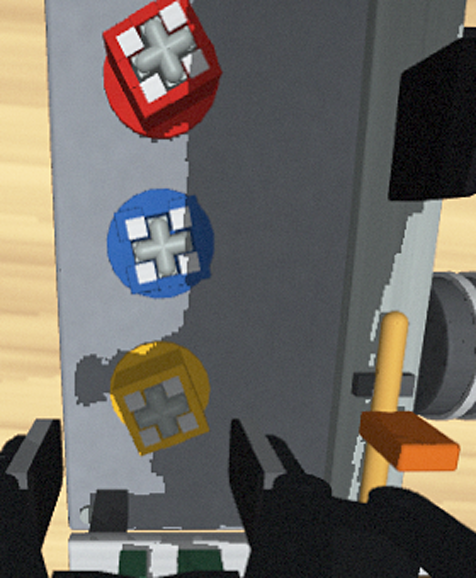

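jog_arm(
  motion=[
    [60,[-40,35,0],0],
    [60,[-80,70,0],0],
    [60,[-109,99,0],0],
    [60,[-109,99,0],0],
    [60,[-109,99,0],0],
  ],
)

```text
time_s: 30.58
position: [0.5075, 0.1592, 0.2004]
ee_rot: [0.676, 0.737, 0.0, 0.0]
ft_force: [-0.2, -0.3, -0.2]
grip_width: 0.6
```

jog_arm(
  motion=[
    [60,[0,0,-30],0],
    [60,[0,0,-60],0],
    [60,[0,0,-68],0],
    [60,[0,0,-68],0],
    [60,[0,0,-68],0],
  ],
)

```text
time_s: 31.2
position: [0.5087, 0.1592, 0.1338]
ee_rot: [0.676, 0.737, 0.001, 0.001]
ft_force: [-0.0, 0.1, 0.3]
grip_width: 0.596
```

jog_arm(
  motion=[
    [5,[0,0,0],0],
    [5,[0,0,0],0],
    [5,[0,0,0],0],
    [5,[0,0,0],0],
  ],
  grip_force=40,
)

```text
time_s: 31.7
position: [0.5081, 0.1595, 0.1333]
ee_rot: [0.676, 0.737, 0.001, 0.001]
ft_force: [-1.3, 0.2, 4.3]
grip_width: 0.158
```

jog_arm(
  motion=[
    [5,[2,-20,0],0],
    [5,[4,-45,0],0],
    [5,[6,-70,0],0],
    [5,[8,-90,0],0],
    [5,[8.5,-97,0],0],
  ],
)

```text
time_s: 32.33
position: [0.5167, 0.0623, 0.1333]
ee_rot: [0.676, 0.737, 0.001, 0.0]
ft_force: [0.5, 3.2, 4.0]
grip_width: 0.154
```

jog_arm(
  motion=[
    [5,[0,-2,0],0],
    [5,[0,-4,0],0],
    [5,[0,-4,0],0],
  ],
)

```text
time_s: 32.7
position: [0.5169, 0.06, 0.1333]
ee_rot: [0.676, 0.737, 0.002, -0.0]
ft_force: [0.3, 5.1, 5.3]
grip_width: 0.158
```

jog_arm(
  motion=[
    [5,[0,-2,0],0],
    [5,[0,-2,0],0],
  ],
)

```text
time_s: 32.95
position: [0.5169, 0.06, 0.1333]
ee_rot: [0.675, 0.738, 0.004, -0.001]
ft_force: [1.4, 10.3, 4.9]
grip_width: 0.156
```

jog_arm(
  motion=[
    [60,[0,3,0],0],
    [60,[0,3,0],0],
    [60,[0,3,0],0],
    [60,[0,3,30],0],
    [60,[0,3,58],0],
  ],
)

```text
time_s: 33.58
position: [0.5154, 0.0589, 0.1902]
ee_rot: [0.676, 0.737, -0.001, -0.001]
ft_force: [-0.0, 0.3, 0.2]
grip_width: 0.6
```

jog_arm(
  motion=[
    [60,[50,4,0],0],
    [60,[100,8,0],0],
    [60,[119,11,0],0],
    [60,[119,11,0],0],
    [60,[119,11,0],0],
  ],
)

```text
time_s: 34.2
position: [0.6342, 0.07, 0.1901]
ee_rot: [0.676, 0.737, -0.001, -0.0]
ft_force: [-0.8, -0.4, 0.2]
grip_width: 0.601
```

```bash
python3 - <<'E'
from stub import *
s,p,W=run("m_w");z=W[...,2]
crop(p,200,50,400,350,1.9,"pics/m_wz.png")
hsv=cv2.cvtColor(p,cv2.COLOR_RGB2HSV);h,sa,v=[hsv[...,i] for i in range(3)]
m=(v<60)&(z>.15)&(z<.165)&(abs(W[...,0]-.513)<.04)&(abs(W[...,1]-.06)<.03)
print("handle",m.sum(),cv2.minAreaRect(W[m][:,:2].astype(np.float32)))
m=(h>5)&(h<16)&(sa>170)&(z>.15)&(z<.175)
print("tab",m.sum(),cv2.minAreaRect(W[m][:,:2].astype(np.float32)))
E
```

```text
[0.6342217  0.07000795 0.19005727] [ 6.76094004e-01  7.36815061e-01 -5.48930895e-04 -4.02635995e-04]
handle 2014 ((0.5220403075218201, 0.06028688699007034), (0.0360851027071476, 0.013974874280393124), 5.259171009063721)
tab 991 ((0.5846519470214844, 0.06604759395122528), (0.11295080929994583, 0.02279355749487877), 4.760808944702148)
```

View pics/m_wz.png

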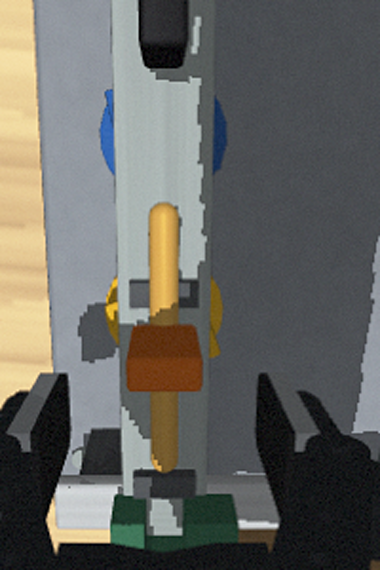

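jog_arm(
  motion=[
    [60,[0,0,-30],0],
    [60,[0,0,-56],0],
    [60,[0,0,-56],0],
    [10,[0,0,-56],0],
    [10,[0,0,-56],0],
  ],
  grip_force=40,
)

```text
time_s: 34.88
position: [0.6357, 0.0705, 0.1366]
ee_rot: [0.676, 0.737, 0.001, 0.001]
ft_force: [-1.6, 1.2, 1.2]
grip_width: 0.274
```

jog_arm(
  motion=[
    [10,[0,0,0],0],
    [10,[0,0,0],0],
  ],
)

```text
time_s: 35.12
position: [0.6359, 0.0705, 0.1366]
ee_rot: [0.676, 0.737, 0.001, 0.001]
ft_force: [-1.5, 0.1, 5.4]
grip_width: 0.276
```

jog_arm(
  motion=[
    [10,[8,0.7,0],0],
    [10,[17,1.5,0],0],
    [10,[25,2.2,0],0],
    [10,[32,2.8,0],0],
    [10,[34,3,0],0],
  ],
)

```text
time_s: 35.75
position: [0.6704, 0.0736, 0.1366]
ee_rot: [0.676, 0.737, 0.001, 0.001]
ft_force: [-2.6, 2.4, 6.5]
grip_width: 0.279
```

jog_arm(
  motion=[
    [10,[2,0,0],0],
    [10,[3,0,0],0],
    [10,[3,0,0],0],
  ],
)

```text
time_s: 36.12
position: [0.6716, 0.0737, 0.1365]
ee_rot: [0.676, 0.737, 0.0, -0.0]
ft_force: [-5.3, 1.3, 8.2]
grip_width: 0.274
```

jog_arm(
  motion=[
    [10,[2,0,0],0],
    [10,[3,0,0],0],
    [10,[3,0,0],0],
  ],
)

```text
time_s: 36.5
position: [0.6717, 0.0737, 0.1365]
ee_rot: [0.676, 0.737, -0.002, -0.002]
ft_force: [-11.8, 0.7, 10.2]
grip_width: 0.274
```

Stopped firmly at 36 mm of travel. Release, lift, and retreat for a final look.

jog_arm(
  motion=[
    [60,[-3,0,0],0],
    [60,[-3,0,0],0],
    [60,[-3,0,0],0],
    [60,[-3,0,40],0],
    [60,[-3,0,100],0],
  ],
)

```text
time_s: 37.12
position: [0.6705, 0.0731, 0.2313]
ee_rot: [0.676, 0.737, -0.002, -0.003]
ft_force: [1.6, 0.3, 0.4]
grip_width: 0.595
```

jog_arm(
  motion=[
    [60,[-35,0,0],0],
    [60,[-35,0,0],0],
    [60,[-35,0,0],0],
    [60,[-35,0,0],0],
  ],
)

```text
time_s: 37.62
position: [0.6374, 0.0732, 0.2336]
ee_rot: [0.676, 0.737, -0.0, -0.0]
ft_force: [0.2, 0.7, -0.6]
grip_width: 0.602
```

```bash
python3 - <<'E'
from stub import *
s,p,W=run("n_w");z=W[...,2]
crop(p,200,0,420,340,1.7,"pics/n_wz.png")
hsv=cv2.cvtColor(p,cv2.COLOR_RGB2HSV);h,sa,v=[hsv[...,i] for i in range(3)]
m=(v<60)&(z>.15)&(z<.165)&(abs(W[...,0]-.513)<.04)&(abs(W[...,1]-.06)<.03)
print("handle",m.sum(),cv2.minAreaRect(W[m][:,:2].astype(np.float32)))
m=(h>5)&(h<16)&(sa>170)&(z>.15)&(z<.175)
print("tab",m.sum(),cv2.minAreaRect(W[m][:,:2].astype(np.float32)))
E
```

```text
[0.63740213 0.07317452 0.23359656] [ 6.76034633e-01  7.36869808e-01 -1.85790887e-04 -1.62163250e-04]
handle 1732 ((0.515288233757019, 0.059502825140953064), (0.049528252333402634, 0.013533690944314003), 5.254281044006348)
tab 625 ((0.6079524755477905, 0.06785701960325241), (0.13746853172779083, 0.02273663319647312), 5.143542766571045)
```

View pics/n_wz.png

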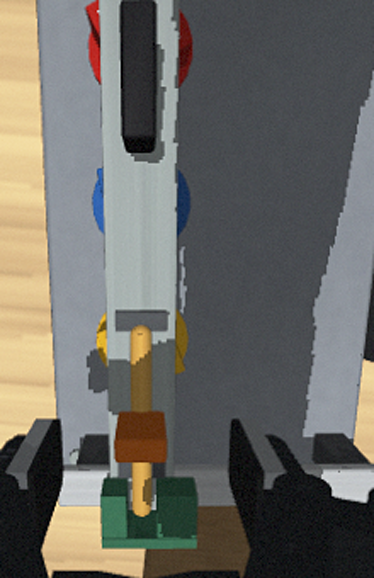

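jog_arm(
  motion=[
    [60,[-40,-45,0],0],
    [60,[-80,-90,0],0],
    [60,[-120,-135,0],0],
    [60,[-160,-180,0],0],
    [60,[-200,-225,0],0],
  ],
)

```text
time_s: 38.3
position: [0.436, -0.1532, 0.2344]
ee_rot: [0.676, 0.737, -0.0, 0.001]
ft_force: [0.5, -0.8, 0.4]
grip_width: 0.598
```

jog_arm(
  motion=[
    [60,[-40,-40,0],0],
    [60,[-80,-80,0],0],
    [60,[-100,-120,0],0],
    [60,[-120,-160,0],0],
    [60,[-120,-160,0],0],
  ],
)

```text
time_s: 38.92
position: [0.3158, -0.3142, 0.2341]
ee_rot: [0.678, 0.735, -0.0, 0.0]
ft_force: [0.5, 0.4, -0.1]
grip_width: 0.598
```

```bash
python3 - <<'E'
from h import *
s,p,d=look("top");cv2.imwrite("pics/o_top.png",p[:,:,::-1])
s,p,d=look("scene");crop(p,250,150,450,300,4,"pics/o_sc.png")
E
```

```text
(no output)
```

View pics/o_top.png

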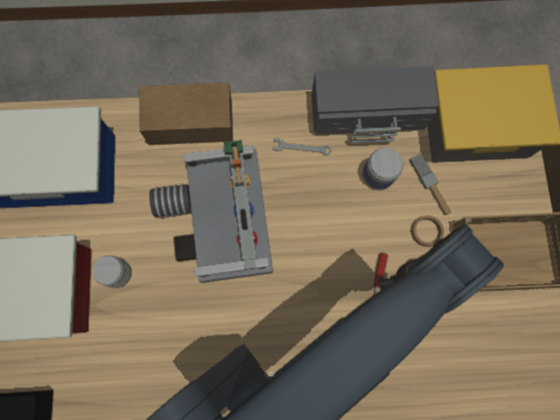

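View pics/o_sc.png

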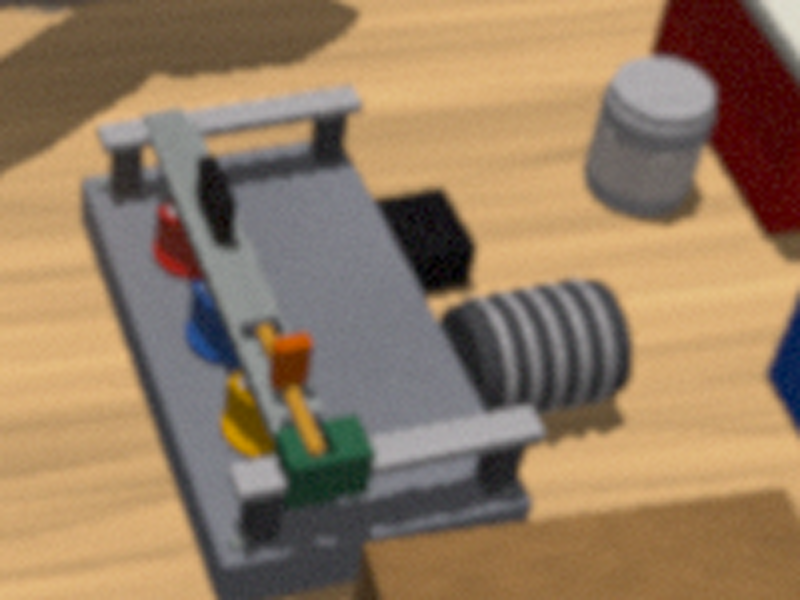

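```bash
python3 -c "
from station import *
print(read_state()['ft_force'],close_job())"
```

```text
the job is handed in; nothing more can be done
[0.13223136 0.15434004 0.74315548] None
```

I finished the job and handed it in at about 39 s of the 208 s allowed. All three hubs were on the bench, and each is now on the stub of its own colour.

- **Order of work:** I drew the lock bolt back and slid the keeper bar 100 mm to its open stop. I fitted the red, yellow and blue hubs, slid the bar back to its shut stop, and pushed the bolt home.
- **Hubs:** The red and blue hubs each met about 6–9 N at the bottom, and the yellow about 5 N. Before the bar shut, their tops measured about 93 mm above the table. The expected height is 92 mm, and the camera reads about 1 mm high. They were square on their splines.
- **Bar and bolt:** The bar handle ended within 1 mm of its first measured spot. The bolt travelled 36 mm and stopped firmly, and the last pictures show its rod in the green strike block.
- **Other things on the bench:** The tins, tape, brush and wrench look unmoved in the last top view. The arm hid the jar and part of the screwdriver in that picture, so I didn't check those two, but nothing was ever moved against them.
- **Checks that disagreed:**
  - The bolt tab's top read about 6 mm higher than its stated size gives, which made no difference to the grip.
  - Automatic measuring of the tab after the first look mixed in the brass rod and was no use. I judged the tab by the pictures and the firm stop instead.

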